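# Weigh a sample plate by substitution

## Task

Slide the tallest sample plate straight up out of the rack and stand it on edge in the cradle on the spring balance's pan, lowering it gently so that the pan never knocks its bottom stop. Then take off the one weight whose removal brings the pan's pointer back level with the long black mark, and stand it upright in the middle of the rubber mat; the other weight stays standing on the pan. Leave the short plates in their slots and do not disturb the other things on the bench.

Things in the scene. Friction and masses are not known exactly. Their poses are not given: they have to be found in the camera images.
- tall_plate: metal sample plate, 8 mm thick (its x), 115 mm wide (its y), 125 mm tall (its z), 0.5 kg, the tallest of three standing on edge in the rack; origin at the centre of its lower edge, so its top edge is 125 mm above
- short_plate_a: metal sample plate like the tall one but 85 mm tall; stands in the rack and stays there; origin at the centre of its lower edge
- short_plate_b: a second 85 mm tall plate; stays in the rack; origin at the centre of its lower edge
- rack: black plastic plate rack fixed to the bench, 155 (x) x 165 (y) x 70 mm. Three upright slots 45 mm apart along its x (at -45, 0, +45 mm), each 12 mm wide and 123 mm long along its y, open at the top; the slot floor is 10 mm and the top of the end cheeks 70 mm above the bench. Origin at the centre of its underside
- balance: spring balance fixed to the bench: white base 230 (x) x 200 (y) x 40 mm under a metal pan of the same size; on its -y side stands a scale board, 44 mm wide and reaching 155 mm above the bench. Origin at the centre of its underside
- pan (a joint): sinking of the sprung pan in m: 0 when its pointer is level with the mark (as at the start), positive when lower; the spring gives about 40 mm per kg; bottom stop at +0.038, top stop at -0.034
- cradle (a point): point on the pan's upper face in the middle of the plate cradle, on the pan's far (+x) half; moves with the pan (90 mm above the bench at the mark). Two pairs of prongs 70 mm apart along y leave a 16 mm gap along x, upright to 47 mm above the pan, flared to 66 mm; low end stops 136 mm apart along y. A plate stands in it on edge, faces towards +x and -x
- pan_floor (a point): point on the pan's upper face in the middle of its near (-x) half where the weights stand; moves with the pan; axes as the balance
- pointer (a point): tip of the black pointer on the pan, at the -y edge; moves with the pan
- mark (a point): the long thick black line on the scale board; the pointer is level with it when their heights agree
- large_weight: brass weight with a gripping knob, 0.5 kg: cylinder 44 mm across and 40 mm high, a thin neck to 50 mm, then a knob 24 mm across from 50 to 72 mm above its underside; starts on the pan. Origin at the centre of its underside
- small_weight: brass weight of the same form, 0.2 kg: cylinder 34 mm across and 28 mm high, knob 20 mm across from 38 to 58 mm above its underside; starts on the pan. Origin at the centre of its underside
- mat: black rubber mat on the bench, 110 x 110 x 4 mm; origin at the centre of its underside, so its top is 4 mm above
- tape_roll: roll of grey tape lying flat, 100 mm across, 22 mm high; origin at the centre of its underside (bystander)
- petri_dish: round glass dish, 90 mm across, 14 mm high; origin at the centre of its underside (bystander)
- foam_block: white foam block 60 x 100 x 25 mm with dark sample buttons in its top; origin at the centre of its underside (bystander)
- jar: clear jar with a cap, 72 mm across, 95 mm high; origin at the centre of its underside (bystander)
- reagent_bottle: amber bottle with a cap, 72 mm across, 160 mm high; origin at the centre of its underside (bystander)
- spatula: steel lab spatula 150 mm long, lying flat along its x axis (bystander)
Not all that is in view belongs to the job. Leave any red look-alike of the large_weight alone.

How it is judged:
By the outcome, as a careful person would: the job done as asked, in the order asked, and still so for the second after the job is handed in, with the robot touching nothing.
It also fails if it takes over 61 s, if anything falls off the work surface, if the arm or the gripper's body presses on something with over 40 N, if the wrist force passes 120 N, or if a joint passes its speed limit or range.

## Robot

A 6-joint arm with a two-finger parallel gripper is mounted at the origin on the work surface. World frame = base frame: x ahead of the robot, y to its left, z up, the work surface at z = 0. Lengths are in m, angles in rad, forces in N, time in s.
With the tool pointing down it reaches from about 0.15 to 0.775 m from the base axis. Payload 6.1 kg.
Tool frame: the origin (TCP) lies between the finger pads; the fingertips stand 11 mm ahead of it and the grasp point (between the pads) lies 8 mm behind it; z points along the fingers, y is the line along which they close (so a half turn about z gives the same grasp; the last joint's range is limited). The gripper opens to 85 mm and grips with 20 to 120 N. Pads are 22 mm wide; open, the fingers measure 114 mm over their backs; the gripper's body (76 mm by 85 mm) begins 54 mm behind the grasp point. The pads swing forward as they close: fully open they stand 13 mm farther back than shut.
Start: joints at [-1.344, 0.126, -0.04, 1.405, 0, 1.571], TCP at [0.118, -0.512, 0.242] pointing down, gripper open.
Joint ranges: [-2.72, 2.72], [-0.95, 1.95], [-1.27, 1.35], [-1.78, 2.02], [-1.46, 1.47], [-3.14, 3.14]. Speed limits (rad/s): [2.39, 2.39, 3.01, 3.14, 3.14, 3.14].

## Interface

Orientations are given as a unit quaternion [x, y, z, w].
In Python, from workcell import move_pose, movel, set_joints, gripper_to, hold, solve_ik, snapshot, camera_params, Unreachable, close_job, current_t, current_joint_pos, current_qd, current_joint_efforts, current_eef_pos, current_tool_rot, current_contact_force, current_wrist_torque, current_finger_gap, current_grasp_force gives the robot as it stands. The module is installed in compiled form; this text tells all that it offers. Calls block until the motion is done:
- move_pose(position, orientation): joint-space move of the TCP to a pose.
- movel(position, rotation=None, rate=0.15, max_force=None): straight line of the TCP; rotation=None keeps the orientation; rate is the mean speed in m/s. With max_force (N) it stops when the force on the tool has changed by that much, and returns True; else False.
- set_joints(angles): joint-space move.
- gripper_to(opening, force=None): finger opening in m; force is the grip in N (None keeps the last); returns when the fingers have stopped.
- hold(seconds).
- solve_ik(position, orientation): joint angles nearest the present ones, or None.
- snapshot(name): name is "side" or "top"; returns the picture (400x640x3 uint8, red, green, blue); there is no depth.
- camera_params(name): a dict with "camera_matrix" (3x3 intrinsics, pixels), "distortion" ([k1, k2, p1, p2, k3] as OpenCV has them; the pictures are not rectified), "origin" and "attitude" of the camera in the world. Camera axes: x right, y down, z forward; pixel columns grow to the right and rows downward; lengths in m; the calibration is good to about 2 mm. A picture is of the moment at which its call begins. camera_params takes no time and is no camera call.
A pose or a line that the arm cannot do raises Unreachable and nothing moves.
- close_job(): hands the job in; it is judged then, once.
Readings, each from a call of its own:
- current_t(): time.
- current_joint_pos(): joint angles.
- current_qd(): joint speeds.
- current_joint_efforts(): joint torques, N m.
- current_eef_pos(): TCP position.
- current_tool_rot(): TCP orientation.
- current_contact_force(): force on the tool from outside, world axes, zero at the start.
- current_wrist_torque(): the same for the moment, N m.
- current_finger_gap(): finger opening in m.
- current_grasp_force(): force on a finger pad.
Only numpy, scipy, OpenCV 4.12 (cv2) and the standard library are available. Lean on these libraries where they do the work, as an engineer would, in place of code of your own. Each camera call takes 0.05 s, during which the arm holds its last target. There are 200 camera calls.

## Working session

There is one attempt and no reset: what is moved stays moved. The work goes in short steps, each a Python script; the robot and the scene stay as the last script left them, time stands still between calls to the robot, and variables do not carry over. Pictures are saved under pics/ and viewed, at most 10 in all, crops included, and the job is handed in when it is done.

```bash
mkdir -p pics; python3 - <<'E'
from workcell import *
import cv2
for n in("side","top"):
    p=camera_params(n);print(n,p)
    cv2.imwrite(f"pics/{n}0.png",snapshot(n)[:,:,::-1])
print(current_t(),current_tool_rot(),current_contact_force())
E
```

```text
side {'camera_matrix': array([[364.21259988,   0.        , 318.50116926],
       [  0.        , 364.21259988, 197.77017058],
       [  0.        ,   0.        ,   1.        ]]), 'distortion': array([-0.0693139,  0.       ,  0.       ,  0.       ,  0.       ]), 'origin': array([0.32092772, 0.62544027, 0.65177556]), 'attitude': array([-0.13730192,  0.88547481, -0.43917804,  0.06484752])}
top {'camera_matrix': array([[470.96284582,   0.        , 323.05834079],
       [  0.        , 470.96284582, 206.05908619],
       [  0.        ,   0.        ,   1.        ]]), 'distortion': array([-0.07492841,  0.        ,  0.        ,  0.        ,  0.        ]), 'origin': array([ 0.25099053, -0.07016032,  1.57440052]), 'attitude': array([ 0.70481123, -0.70306135,  0.06520934, -0.06850995])}
0.1 [ 9.93577430e-01  1.13152091e-01 -9.20740411e-05 -6.97288067e-04] [-0.8909368  -0.53792057 -1.09662189]
```

View pics/side0.png

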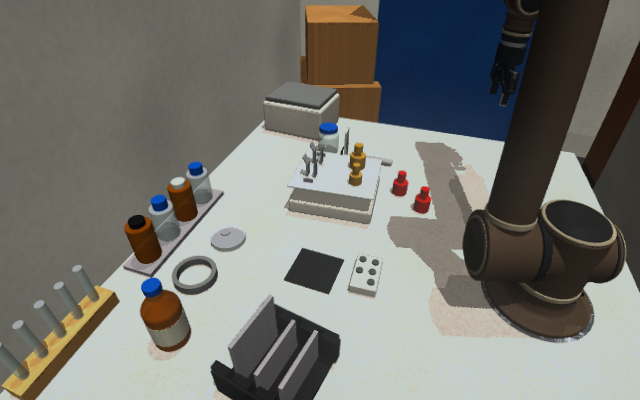

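View pics/top0.png

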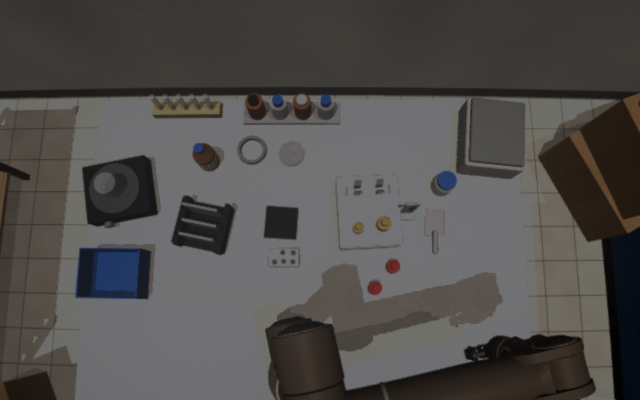

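The top view (up = +x, left = +y) has the rack at about (203,225), the mat at (281,222), the balance at (369,211), the large weight at (384,223) and the small weight at (358,228). The tall plate is in the rack's +x slot. In the side view it is at about (255,335) and the cradle is at (315,160). Next I'll enlarge these regions.

```bash
python3 - <<'E'
import cv2,numpy as np
def crop(f,x,y,w,h,s,g=10):
    c=cv2.imread(f)[y:y+h,x:x+w]; c=cv2.resize(c,None,fx=s,fy=s,interpolation=cv2.INTER_CUBIC)
    c=cv2.convertScaleAbs(c,alpha=1.3,beta=15)
    for u in range(-(-x//g)*g,x+w,g):
        cv2.line(c,(int((u+.5-x)*s),0),(int((u+.5-x)*s),6),(0,255,0),1);cv2.putText(c,str(u),(int((u-x)*s)-8,16),0,.33,(0,0,255),1)
    for v in range(-(-y//g)*g,y+h,g):
        cv2.line(c,(0,int((v+.5-y)*s)),(6,int((v+.5-y)*s)),(0,255,0),1);cv2.putText(c,str(v),(8,int((v-y)*s)+6),0,.33,(0,0,255),1)
    return c
a=crop("pics/top0.png",165,190,74,70,5.4);b=crop("pics/top0.png",330,168,100,85,4)
o=np.zeros((max(a.shape[0],b.shape[0]),a.shape[1]+b.shape[1],3),np.uint8);o[:a.shape[0],:a.shape[1]]=a;o[:b.shape[0],a.shape[1]:]=b
cv2.imwrite("pics/mt.png",o)
a=crop("pics/side0.png",210,290,135,110,2.9);b=crop("pics/side0.png",280,120,120,105,3.3)
o=np.zeros((max(a.shape[0],b.shape[0]),a.shape[1]+b.shape[1],3),np.uint8);o[:a.shape[0],:a.shape[1]]=a;o[:b.shape[0],a.shape[1]:]=b
cv2.imwrite("pics/ms.png",o)
E
```

```text
(no output)
```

View pics/mt.png

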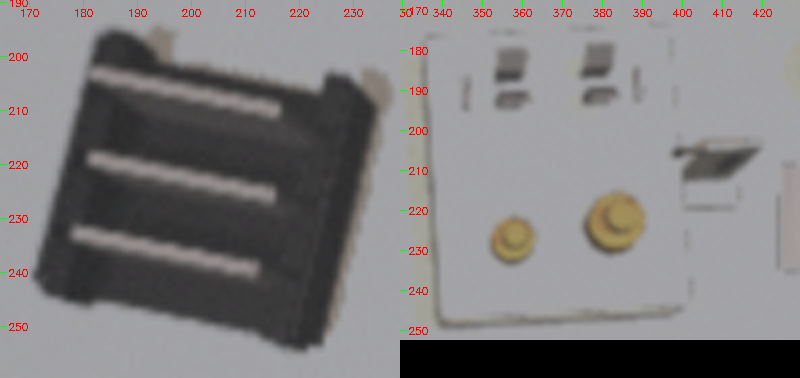

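View pics/ms.png

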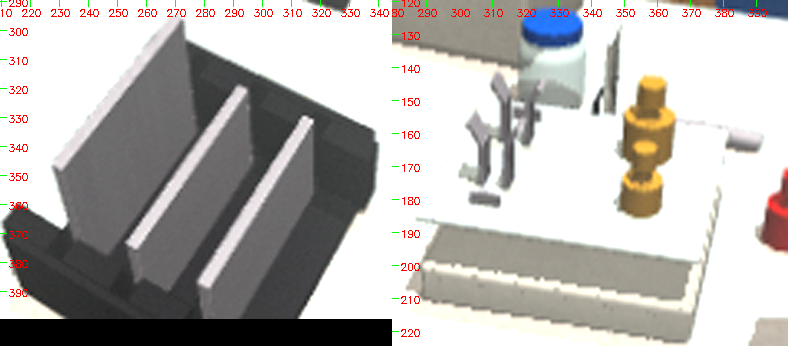

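Both crops are clear. The tall plate's top edge runs (181.4,203)–(216.4,210) in the top view and (230.5,347.4)–(272.3,297.1) in the side view. The cradle end stops are at about (346,190.5) and (388.8,188.5) in the top view. Next I'll triangulate these points and check them against the given sizes.

```bash
cat > h.py <<'E'
import numpy as np, cv2
from scipy.spatial.transform import Rotation as R
from scipy.optimize import least_squares
from workcell import *
C={n:camera_params(n) for n in("side","top")}
def proj(n,P):
    c=C[n]; r=R.from_quat(c["attitude"]).inv(); p=r.apply(np.atleast_2d(P)-c["origin"])
    return cv2.projectPoints(p[:,None],np.zeros(3),np.zeros(3),c["camera_matrix"],c["distortion"])[0][:,0]
def ray(n,uv):
    c=C[n]; u=cv2.undistortPoints(np.array([[uv]],float),c["camera_matrix"],c["distortion"])[0,0]
    return c["origin"],R.from_quat(c["attitude"]).apply([*u,1])
def onplane(n,uv,z):
    o,d=ray(n,uv); return o+d*(z-o[2])/d[2]
def tri(t,s):
    f=lambda P:np.r_[proj("top",P)[0]-t,proj("side",P)[0]-s]
    r=least_squares(f,[.3,0,.1]); return r.x,np.abs(r.fun).max()
def down(yaw):  # tool z down, tool y (closing) along world direction yaw
    y=np.array([np.cos(yaw),np.sin(yaw),0]);z=np.array([0,0,-1.]);return R.from_matrix(np.c_[np.cross(y,z),y,z]).as_quat()
E
cat > m.py <<'E'
from h import *
np.set_printoptions(precision=4,suppress=True)
for k,t,s in [("tall +y",(181.35,203),(230.5,347.4)),("tall -y",(216.35,210),(272.3,297.1)),
 ("mid +y",(180.8,218.8),(255.4,374)),("mid -y",(215.4,225.8),(293.3,320.2)),
 ("3 +y",(177.8,232.6),(280.5,387.4)),("3 -y",(212.3,239.5),(316.05,330.9)),
 ("large knob top",(384.75,221.25),(358.3,144.5)),("small knob top",(358.5,225.9),(356.2,163.5)),
 ("stop +y",(346,190.5),(307.7,179.8)),("stop -y",(388.8,188.5),(320,154))]:
    print(k,*tri(t,s))
for uv in [(346,190.5),(388.8,188.5)]: print(onplane("top",uv,.096))
print("mat corners",[onplane("top",p,.004)[:2] for p in [(266,207),(298,207.5),(297,238),(264,237.5)]], "side c",onplane("side",(314.5,270),.004))
print("pan corners side",[onplane("side",p,.09) for p in [(287.1,185.9),(373.7,198.9),(381.3,158)]])
E
python3 m.py
```

```text
tall +y [0.5355 0.3815 0.1374] 0.05949355007021495
tall -y [0.5138 0.2707 0.1323] 0.1162084597869466
mid +y [0.4927 0.3922 0.1004] 0.4976905052197651
mid -y [0.4718 0.2805 0.096 ] 0.6857594688258359
3 +y [0.4482 0.3994 0.0999] 0.4798190681397898
3 -y [0.4275 0.2884 0.0957] 0.5574468913410158
large knob top [ 0.4771 -0.2502  0.1639] 0.7308967120414991
small knob top [ 0.4645 -0.1712  0.1519] 0.743303223782334
stop +y [ 0.5865 -0.1361  0.098 ] 0.45069689719673534
stop -y [ 0.5939 -0.2737  0.0994] 0.6786921908058048
[ 0.5855 -0.1365  0.096 ]
[ 0.5924 -0.2745  0.096 ]
mat corners [array([0.5484, 0.1316]), array([0.5469, 0.0227]), array([0.4427, 0.0247]), array([0.4441, 0.1357])] side c [0.498  0.0812 0.004 ]
pan corners side [array([ 0.6343, -0.1033,  0.09  ]), array([ 0.4042, -0.1179,  0.09  ]), array([ 0.4195, -0.324 ,  0.09  ])]
```

Triangulated heights agree with the text: tall 135, short 98, large knob 164 and small knob 152 mm. Plate length is 113 mm, slot spacing 44–45 mm and stop spacing 138 mm. Now I'll grasp the plate.

```bash
cat > s1.py <<'E'
from h import *
P=np.array([.5247,.3261]);yaw=np.radians(-11.3)
best=None
for k in(0,np.pi):
    q=down(yaw+k); c=solve_ik([*P,.25],q); c2=solve_ik([.590,-.205,.29],down(np.radians(3.2)+k)); print(k,c,c2)
    if c is not None and c2 is not None:
        d=np.abs(np.array(c)-current_joint_pos()).max()
        if best is None or d<best[0]: best=(d,k,q)
_,k,q=best; print("use",k)
move_pose([*P,.25],q); print(current_t())
gripper_to(.032)
movel([*P,.112],q,rate=.12)
print(current_t(),current_eef_pos(),current_contact_force())
gripper_to(0.0,force=60)
print(current_t(),current_finger_gap(),current_grasp_force(),current_contact_force())
E
python3 s1.py
```

```text
0 [0.55607706 0.30718528 0.20372895 1.46734    0.         2.32409559] [-0.33440811  0.33120813  0.32447695  1.56406515  0.          1.18053768]
3.141592653589793 [ 0.55607706  0.30718528  0.20372895  1.46734     0.         -0.81749706] [-0.33440811  0.33120813  0.32447695  1.56406515  0.         -1.96105497]
use 0
3.35
5.2083 [0.52514678 0.32640992 0.11291618] [-0.2264572   0.38701816 -0.58697011]
5.5417 0.007220919721957959 59.67013657093048 [ 1.25528788 -0.74838326  3.46776697]
```

```bash
cat > s2.py <<'E'
from h import *
p=current_eef_pos();f0=current_contact_force()
print(movel([p[0],p[1],p[2]+.025],rate=.05,max_force=25),current_contact_force()-f0)
print(movel([p[0],p[1],.30],rate=.13,max_force=25),current_contact_force()-f0,current_t(),current_eef_pos(),current_finger_gap())
cy=np.radians(3.2)
move_pose([.590,-.205,.30],down(cy)); hold(.2)
print(current_t(),current_contact_force(),current_eef_pos())
for n in("side","top"): cv2.imwrite(f"pics/{n}1.png",snapshot(n)[:,:,::-1])
E
python3 s2.py
cat > ov.py <<'E'
from h import *
import sys
x,y,yaw,z=map(float,sys.argv[1:5]); tag=sys.argv[5]; suf=sys.argv[6]
r=R.from_euler("z",yaw,degrees=True)
W=lambda p:r.apply(p)+[x,y,z]
out=[]
for n,(cx,cy,w,h,s) in {"top":(330,160,80,100,5),"side":(275,60,80,120,5)}.items():
    c=cv2.imread(f"pics/{n}{suf}.png")[cy:cy+h,cx:cx+w];c=cv2.resize(c,None,fx=s,fy=s,interpolation=cv2.INTER_CUBIC);c=cv2.convertScaleAbs(c,alpha=1.2)
    for sy in(-1,1):
        for sx in(-1,1):
            l=np.array([[sx*.008,sy*.035,0],[sx*.008,sy*.035,.047]])
            u=((proj(n,W(l))-[cx,cy]+.5)*s).astype(int);cv2.line(c,tuple(map(int,u[0])),tuple(map(int,u[1])),(0,0,255),1)
        u=((proj(n,W([[0,sy*.068,0],[0,sy*.068,.01]]))-[cx,cy]+.5)*s).astype(int);cv2.line(c,tuple(map(int,u[0])),tuple(map(int,u[1])),(0,255,0),2)
    out.append(c[:500])
h=max(o.shape[0] for o in out)
out=[cv2.copyMakeBorder(o,0,h-o.shape[0],0,0,cv2.BORDER_CONSTANT) for o in out]
cv2.imwrite(f"pics/{tag}.png",np.hstack(out))
E
sed -i 's/"side":(275,60,80,120,5)/"side":(280,115,80,90,5)/' ov.py; python3 ov.py .590 -.205 3.2 .09 ov0 0
```

```text
False [-1.34266061  1.01682998 -8.61965259]
False [-0.79921573  0.64985475 -7.82297207] 7.6083 [0.52517433 0.32619651 0.2991442 ] 0.006894130819631184
9.7417 [ 3.33636266e-03 -3.73272721e-01 -3.98190516e+00] [ 0.59026862 -0.20415548  0.30001547]
```

View pics/ov0.png

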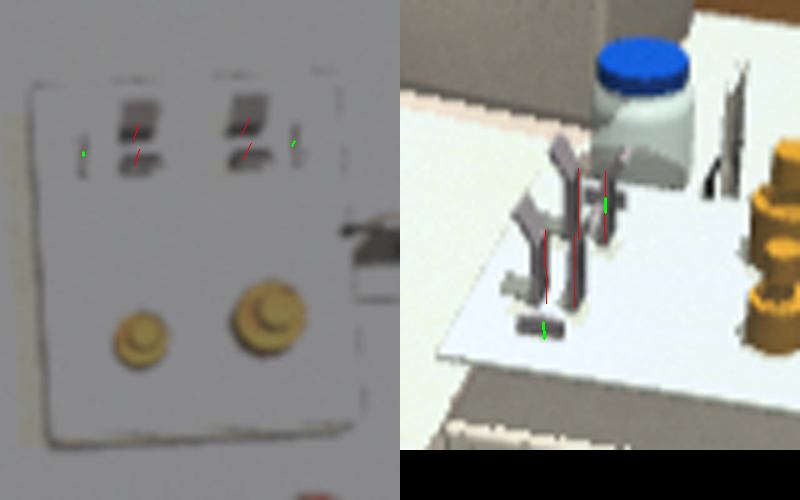

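View pics/side1.png

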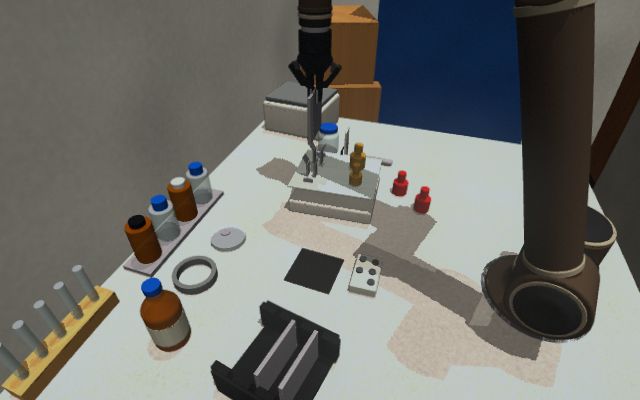

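The overlay puts the cradle at about (.591,−.205) in both views. In the side view the plate hangs above the cradle at about (314,110). I'll lower it to just above the prongs and check it relative to them.

```bash
python3 - <<'E'
from h import *
movel([.591,-.205,.272],down(np.radians(3.2)),rate=.1);hold(.2)
for n in("side","top"): cv2.imwrite(f"pics/{n}2.png",snapshot(n)[:,:,::-1])
p=current_eef_pos();print(p,current_t())
# overlay plate model bottom edge + prongs on images
yaw=R.from_euler("z",3.2,degrees=True); out=[]
for n,(cx,cy,w,h,s) in {"top":(330,150,80,80,5),"side":(280,75,80,120,5)}.items():
    c=cv2.imread(f"pics/{n}2.png")[cy:cy+h,cx:cx+w];c=cv2.convertScaleAbs(cv2.resize(c,None,fx=s,fy=s,interpolation=cv2.INTER_CUBIC),alpha=1.3)
    def L(q,col,closed=False):
        u=((proj(n,yaw.apply(q)+[*p[:2],0])-[cx,cy]+.5)*s).astype(np.int32);cv2.polylines(c,[u],closed,col,1)
    b=p[2]-.103
    for zz in(b,b+.125): L(np.array([[.004,.0575,zz],[-.004,.0575,zz],[-.004,-.0575,zz],[.004,-.0575,zz]]),(0,255,0),True)
    for sx in(-1,1):
        for sy in(-1,1): L(np.array([[sx*.008,sy*.035,.09],[sx*.008,sy*.035,.137]]),(0,0,255))
    out.append(c)
H=max(o.shape[0] for o in out)
cv2.imwrite("pics/ov2.png",np.hstack([cv2.copyMakeBorder(o,0,H-o.shape[0],0,0,cv2.BORDER_CONSTANT) for o in out]))
E
```

```text
[ 0.59120447 -0.2051078   0.27267393] 10.575
```

View pics/ov2.png

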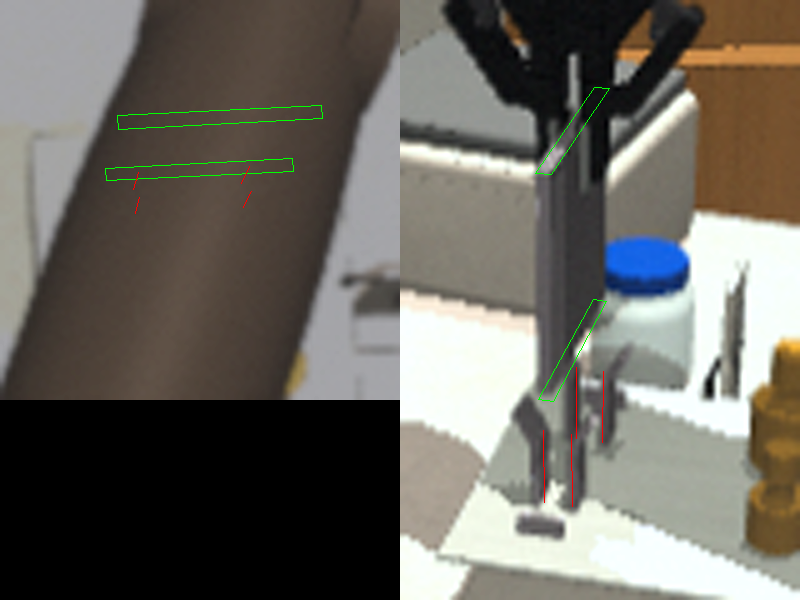

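The plate model (green) matches the plate, and the plate lines up with the prong gap to about 1 mm. I'll lower it gently.

```bash
cat > s3.py <<'E'
from h import *
f=lambda:np.round(current_contact_force(),2)
print(f())
s=movel([.5917,-.205,.200],rate=.07,max_force=6);print(s,current_eef_pos(),f())
if not s:
    for z in(.192,.187,.182,.177):
        s=movel([.5917,-.205,z],rate=.02,max_force=9);hold(.1);print(s,z,current_eef_pos()[2],f(),current_t())
        if s:break
E
python3 s3.py
```

```text
[-0.25 -0.45 -4.19]
False [ 0.59199749 -0.20510642  0.20064621] [ 0.32  0.06 -4.64]
False 0.192 0.19204930708572604 [ 0.26 -0.32 -4.2 ] 12.4
False 0.187 0.18709797082279528 [-0.17 -0.29 -2.72] 12.9
False 0.182 0.1821177803092491 [-0.69  0.14 -1.95] 13.4
False 0.177 0.17709837534186043 [ 0.19 -0.8  -1.36] 13.9
```

```bash
cat > s4.py <<'E'
from h import *
f=lambda:np.round(current_contact_force(),2)
movel([.5917,-.205,.1725],rate=.02,max_force=9);hold(.2);print(f(),current_eef_pos())
gripper_to(.010,force=20);hold(.2);print(f(),current_finger_gap())
gripper_to(.030);print(f())
p=current_eef_pos();movel([p[0],p[1],.30],rate=.15)
move_pose([.42,.02,.35],down(np.radians(3.2)));hold(.3)   # clear the view
print(current_t())
for n in("side","top"): cv2.imwrite(f"pics/{n}3.png",snapshot(n)[:,:,::-1])
a=cv2.resize(cv2.imread("pics/side3.png")[60:210,270:400],None,fx=3.2,fy=3.2,interpolation=cv2.INTER_CUBIC)
b=cv2.resize(cv2.imread("pics/top3.png")[160:260,330:415],None,fx=4,fy=4,interpolation=cv2.INTER_CUBIC)
H=max(a.shape[0],b.shape[0]);cv2.imwrite("pics/m3.png",np.hstack([cv2.copyMakeBorder(o,0,H-o.shape[0],0,0,cv2.BORDER_CONSTANT) for o in(a,b)]))
E
python3 s4.py
```

```text
[ 0.45 -0.68 -0.12] [ 0.59173904 -0.20504505  0.17260496]
[-0.46  0.27  0.22] 0.010276716751389109
[ 0.6  -0.85 -0.3 ]
17.6333
```

View pics/m3.png

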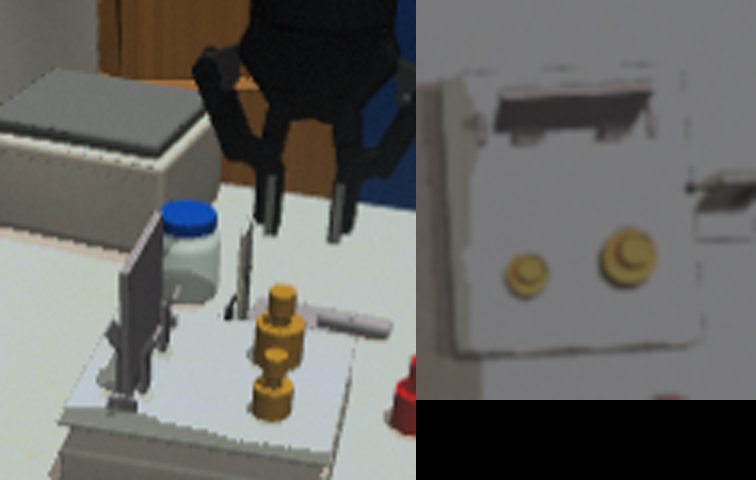

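The plate stands upright in the cradle and the pan has sunk. The large knob top is at about (357.9,150.4) in the side view and (384,221.8) in the top view. I'll triangulate it again and grip it.

```bash
cat > s5.py <<'E'
from h import *
t,s=(384,221.75),(357.9,150.6)
P,e=tri(t,s); print(P,e,onplane("top",t,.142),onplane("side",s,.142),"t0",onplane("top",(384.75,221.25),.162),onplane("side",(358.3,144.5),.162))
E
python3 s5.py
```

```text
[ 0.47762215 -0.25041827  0.14474744] 0.42135482033719995 [ 0.47674457 -0.25085652  0.142     ] [ 0.47956927 -0.25534848  0.142     ] t0 [ 0.47513275 -0.25064791  0.162     ] [ 0.47957854 -0.25406758  0.162     ]
```

```bash
cat > s6.py <<'E'
from h import *
f=lambda:np.round(current_contact_force(),2)
q=down(np.radians(3.2)); X,Y=.477,-.251
move_pose([X,Y,.27],q);gripper_to(.045);print(current_t())
print(movel([X,Y,.165],rate=.13,max_force=8),movel([X,Y,.128],rate=.05,max_force=4),current_eef_pos(),f())
gripper_to(0,force=40);print(current_finger_gap(),current_grasp_force(),f(),current_t())
E
python3 s6.py
```

```text
19.1417
False False [ 0.47715758 -0.25106215  0.12821042] [0.41 0.36 0.24]
0.02269591526711569 39.31345984012296 [ 1.83 -0.04  0.02] 21.3083
```

```bash
cat > s7.py <<'E'
from h import *
f=lambda:np.round(current_contact_force(),2)
q=down(np.radians(3.2)); X,Y=.477,-.251
for z in(.138,.148,.160): movel([X,Y,z],rate=.025);print(z,f())
movel([X,Y,.28],rate=.13);print(f(),current_finger_gap(),current_t())
move_pose([.496,.079,.20],q);movel([.496,.079,.075],rate=.12)
s=movel([.496,.079,.054],rate=.02,max_force=3);hold(.15);print(s,current_eef_pos(),f(),current_t())
E
python3 s7.py
```

```text
0.138 [ 0.97  0.02 -1.79]
0.148 [ 0.66 -0.41 -4.63]
0.16 [ 0.69 -0.18 -5.32]
[-0.18 -0.03 -5.4 ] 0.022648264618083724 24.1167
True [0.49618529 0.07901315 0.06190764] [-0.54 -0.05  5.64] 27.4333
```

```bash
cat > s8.py <<'E'
from h import *
movel([.4962,.079,.0612],rate=.02)
gripper_to(.045,force=20);p=current_eef_pos();movel([p[0],p[1],.26],rate=.12)
move_pose([.2,-.3,.35],down(np.radians(3.2)));hold(.5);print(current_t(),current_contact_force())
for n in("side","top"): cv2.imwrite(f"pics/{n}4.png",snapshot(n)[:,:,::-1])
R2=lambda im,s:cv2.resize(im,None,fx=s,fy=s,interpolation=cv2.INTER_CUBIC)
S=cv2.imread("pics/side4.png");T=cv2.imread("pics/top4.png")
a=R2(S[90:390,210:400],2);b=R2(T[160:260,165:365],2);b2=R2(T[160:260,240:440],2)
c=np.vstack([b,b2]);H=max(a.shape[0],c.shape[0])
cv2.imwrite("pics/m4.png",np.hstack([cv2.copyMakeBorder(o,0,H-o.shape[0],0,0,cv2.BORDER_CONSTANT) for o in(a,c)]))
E
python3 s8.py
```

```text
32.1167 [-0.08831082 -0.08652859  0.10989546]
```

View pics/m4.png

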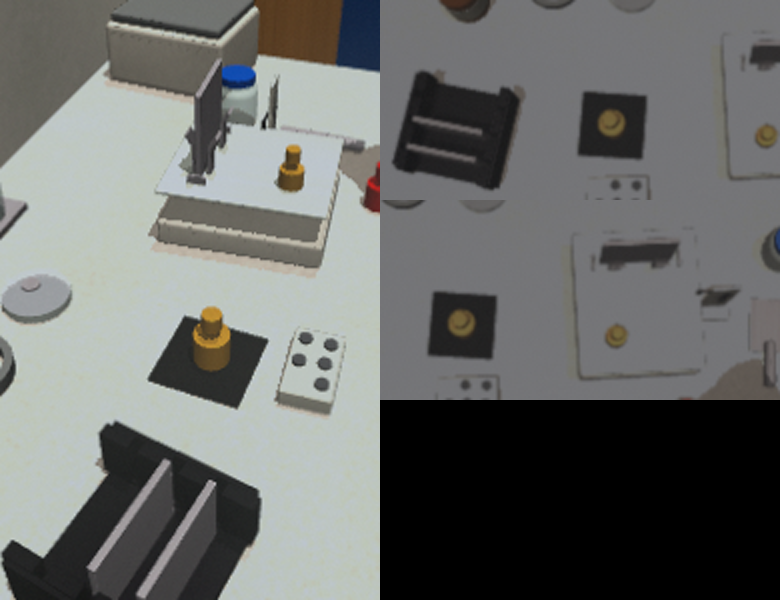

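The final picture shows the large weight upright in the middle of the mat, the plate in the cradle, the small weight still standing on the pan and the short plates in their slots. One numeric check that the pan is level, then I'll hand in.

```bash
python3 - <<'E'
from h import *
g=lambda i:cv2.cvtColor(cv2.imread(f"pics/side{i}.png"),cv2.COLOR_BGR2GRAY)
tpl=g(0)[155:188,345:367]
for i in(3,4):
    m=cv2.matchTemplate(g(i)[140:215,335:380],tpl,cv2.TM_CCOEFF_NORMED)[:,10]; k=int(m.argmax())
    d=.5*(m[k-1]-m[k+1])/(m[k-1]-2*m[k]+m[k+1]); print(i,"rows sunk",k+d-15,m[k])
print("px/20mm",proj("side",[[.4645,-.171,.13]])-proj("side",[[.4645,-.171,.15]]))
E
```

```text
3 rows sunk 5.8096123 0.9567743
4 rows sunk 0.011415482 0.60097766
px/20mm [[-0.52055758  6.4770549 ]]
```

The pan is back level: about 0.0 rows of shift now, against 5.8 rows (about 18 mm) with the plate and both weights on.

```bash
python3 -c "
from workcell import *
print(close_job(),current_t())"
```

```text
the job is handed in; nothing more can be done
the job is handed in; nothing more can be done
```

Job handed in at about 32 s of the 61 s allowed: the tall plate stands in the cradle, the large weight stands upright in the middle of the mat, the small weight is still on the pan, and the pan measures level with its starting position.

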